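# Swing the mixer tap over the pot and set it to cold

## Task

I am about to fill the cooking pot with cold water. With a fingertip, swing the tap's spout round until its outlet is over the middle of the pot (as near as it will go), and push the lever on top of the tap sideways all the way to cold, its stop on the side away from the robot. Do not lift the lever, the water stays off for now; push gently without gripping anything, leave the pot, the bowl, the soap bottle and the mug where they stand, and finish clear of everything.

Things in the scene. Friction and masses are not known exactly. Their poses are not given: they have to be found in the camera images.
- tap_axis (a point): where the tap's upright axis meets the sink's rim (4 mm above the worktop). The stainless mixer tap stands here on the sink's rim, on the robot's left of the sink bowl: a 47 mm thick column 157 mm high whose spout and lever both turn about this one upright axis. The world's -y direction leads from the tap out over the middle of the sink. Heights above this point are the same wherever the sink is
- spout: the swivel spout, a 21 mm round steel tube; origin at tap_axis, its own -y axis points along the spout. The tube's centre line rises in a straight line from 85 mm above tap_axis at the column to 143 mm above it at 185 mm from the axis, is highest (145 mm) at 203 mm and bends down to the outlet at 220 mm from the axis
- spout_outlet (a point): centre of the downward-facing outlet at the spout's free end, 220 mm from the tap's axis and 105 mm above tap_axis; the outlet nozzle is 25 mm in diameter
- spout_swing (a joint): swing of the spout about the tap's upright axis, rad; 0 = pointing to world -y, straight out over the sink; positive = free end swung towards world +x (away from the robot); stops at -1.3 and +1.3. Stiff turning friction of 0.35 N m (about 2 N at the free end); it stays where it is left
- lever: the flat steel lever handle on top of the tap, 14 mm wide, 8 mm thick; it sticks out from the axis above the spout and rises to its free end 120 mm from the axis, about 185 mm above tap_axis (rounded end 17 mm wide). Origin on the tap's axis, 146 mm above tap_axis, its own -y axis points along the lever
- lever_mid (a point): a point on the lever's centre line 85 mm from the tap's axis, 171 mm above tap_axis: a good place to push sideways. The spout's top at this distance from the axis is 119 mm above tap_axis, so a fingertip fits in between
- lever_end (a point): free end of the lever, 120 mm from the tap's axis
- lever_turn (a joint): turn of the lever about the tap's upright axis (hot to cold), rad; 0 = pointing to world -y; positive = free end turned towards world +x, away from the robot. Hard stops at -0.8 (hot) and +0.8 (cold). Turning friction 0.15 N m (about 2 N at lever_mid); it stays where it is left
- lever_lift (a joint): lift of the lever, rad; 0 = down, water off (as at the start); grows to 0.45 as the lever's end is lifted (water on)
- pot: stainless cooking pot with straight sides and two small loop handles; 160 mm in diameter, 110 mm high, 0.9 kg or so, standing on the bottom of the sink, 160 mm below the worktop, to one side or other of the middle. Origin at the centre of its underside, its handles point along its own +y and -y
- pot_mouth (a point): centre of the pot's open mouth, in the plane of its rim, about 50 mm below the worktop
- bowl: plain steel mixing bowl without handles, 164 mm across at the rim, 75 mm high, standing in the sink beside the pot; origin at the centre of its underside. Leave it alone
- soap: white washing-up liquid bottle with a green band and a narrow cap, 62 mm in diameter, 190 mm high, standing on the worktop beyond the tap (+y); origin at the centre of its underside. Leave it alone
- mug: white mug, 80 mm in diameter, 92 mm high, standing on the worktop on the -y side of the sink; origin at the centre of its underside. Leave it alone

How it is judged:
At the end, for the whole second after the job is handed in: the spout's outlet is at rest over the pot, within 38 mm sideways of the centre of its mouth; the lever is within 0.12 rad of its cold stop and still down (lift under 0.1 rad); the pot stands upright within 15 mm of where it was (horizontal distance between spout_outlet and pot_mouth below 0.038 m and value of joint lever_turn above 0.68 rad and value of joint lever_lift below 0.1 rad and velocity of joint spout_swing between -0.05 and 0.05 rad/s and distance of pot from where it was at the start of the episode below 0.015 m and angle between pot's own z axis and vertical below 0.1 rad); the robot touches nothing.
It fails at once if the lever is lifted and the water turned on (value of joint lever_lift above 0.12 rad).
It fails at once if the pot is lifted or shifted by more than 15 mm instead of the spout being swung (distance of pot from where it was at the start of the episode above 0.015 m).
It fails at once if the bowl, soap bottle or mug is shifted, tipped or lifted (moved more than 15 mm) (distance of any of bowl, soap, mug from where it was at the start of the episode above 0.015 m).
It fails at once if the spout or the lever is gripped instead of pushed (over 40 N between fingers and spout, or between fingers and lever before it is near its cold stop) (contact force between the fingers and spout above 40 N or (contact force between the fingers and lever above 40 N and value of joint lever_turn below 0.75 rad)).
It fails at once if the lever is rammed against its stop (over 100 N) (contact force between the fingers and lever above 100 N).
It also fails if it takes over 58 s, if anything falls off the work surface, if the arm or the gripper's body presses on something with over 40 N, if the wrist force passes 120 N, or if a joint passes its speed limit or range.

## Robot

A 7-joint arm with a two-finger parallel gripper is mounted at the origin on the work surface. World frame = base frame: x ahead of the robot, y to its left, z up, the work surface at z = 0. Lengths are in m, angles in rad, forces in N, time in s.
With the tool pointing down it reaches from about 0.4 to 0.85 m from the base axis. Payload 4.5 kg.
Tool frame: the origin (TCP) lies at the very end of the fingers, on their centre line; the grasp point (between the pads) lies 19 mm behind it; z points along the fingers, y is the line along which they close (so a half turn about z gives the same grasp; the last joint's range is limited). The gripper opens to 88 mm and grips with 3 to 60 N. Pads are 18 mm wide; open, the fingers measure 123 mm over their backs; the gripper's body (75 mm by 187 mm) begins 45 mm behind the grasp point.
Start: joints at [-1.309, 0.689, -0.195, 1.565, 0.157, 0.902, -0.215], TCP at [0.141, 0.609, 0.239] pointing down, gripper open.
Joint ranges: [-3.01, 3.01], [-0.46, 2.08], [-1.47, 1.51], [0.13, 2.56], [-1, 4.14], [0.04, 2.09], [-2.66, 2.66]. Speed limits (rad/s): [2.57, 2.57, 3.14, 3.14, 3.14, 3.14, 3.14].

## Interface

Orientations are given as a unit quaternion [x, y, z, w].
In Python, from plant import r gives the robot as it stands. The module is installed in compiled form; this text tells all that it offers.
- The arm moves only by the shell command python3 -m pendant 'ROWS' [FORCE]. ROWS is JSON, one flat list of numbers, 7 for each row, row after row: the opening, from 0 (shut) to 1 (fully open), then the shift along the tool's x, y, z scaled (see below), then the turn, a rotation vector about the tool's x, y, z scaled (see below). A call has 1 to 12 rows; each row is the pose to reach, as a shift and turn from the pose commanded when the call began, along the tool's axes at that moment; what a row does not reach only later rows make up. The controller multiplies each number of a shift by 0.15 m and each number of a turn by pi/2 rad. A row lasts 1/10 s, in which the tool goes at most 50 mm and 8.59 degrees, less where a joint would pass 70% of its speed; a pose out of reach is approached as far as the arm can. A call with a number of a shift or a turn outside -1 to 1 is refused whole. A call with a gripper value outside its range is refused whole. The fingers move at their own pace and stop on an object; FORCE is the grip in N (left out, the last holds). Time passes only in rows, so rows that repeat a pose let the fingers close. It gives the time, the measured TCP pose, the force, the opening and the grip force at its end, in the units of the state.
- r.get_state(): the state, without advancing time (a new reading comes with each control period).
- r.snapshot(name): name is "side" or "top"; returns a dict with "img" (384x512x3 uint8, red, green, blue), "mtx" (3x3 intrinsics, pixels), "cam_to_world" (4x4, takes a point from camera to world coordinates). Camera axes: x right, y up, looking along -z (the intrinsics and any distortion apply to the point x, -y, -z); pixel columns grow to the right and rows downward; lengths in m; the calibration is good to about 2 mm. A picture is of the moment at which its call begins. There is no depth.
- r.finish_job(): hands the job in; it is judged then, once.
The state is a dict: "clock": time; "q": joint angles; "qd": joint speeds; "joint_torque": joint torques, N m; "tool_pos": TCP position; "eef_rot": TCP orientation; "contact_force": force on the tool from outside, world axes, zero at the start; "moment": the same for the moment, N m; "opening": opening from 0.0 (shut) to 1.0 (fully open); "finger_force": force on a finger pad.
Only numpy, scipy, OpenCV 4.12 (cv2) and the standard library are available. Lean on these libraries where they do the work, as an engineer would, in place of code of your own. Each camera call takes 0.05 s, during which the arm holds its last target. There are 200 camera calls.

## Working session

There is one attempt and no reset: what is moved stays moved. The work goes in short steps, Python scripts to look and compute and a shell command to move; the robot and the scene stay as the last step left them, time stands still between calls to the robot, and variables do not carry over. Pictures are saved under pics/ and viewed, at most 10 in all, crops included, and the job is handed in when it is done.

```bash
mkdir -p pics; python3 - <<'E'
from plant import r
import cv2,numpy as np
s=r.get_state();print(s)
for n in("top","side"):
    d=r.snapshot(n);cv2.imwrite(f"pics/{n}0.png",d["img"][:,:,::-1]);print(n,d["mtx"],d["cam_to_world"],[k for k in d])
E
```

```text
{'clock': 0.0, 'q': array([-1.30920944,  0.68996124, -0.19451596,  1.56632542,  0.15730996,
        0.90249603, -0.21505804]), 'qd': array([-0.00041019,  0.00141283,  0.00041087, -0.00029095,  0.00152557,
       -0.00070749, -0.00268294]), 'joint_torque': array([ 4.01531797e-04, -5.27563155e+01, -1.26684040e+00, -1.53429079e+01,
       -5.26286324e-02,  6.25005734e-03,  1.54062504e-04]), 'tool_pos': array([0.14104809, 0.60823915, 0.23792923]), 'eef_rot': array([ 1.13581867e-01,  9.93528234e-01, -8.98073867e-04, -3.31144432e-05]), 'contact_force': array([-0.08321441,  0.67517724,  0.06554239]), 'moment': array([-0.00853886,  0.03670484, -0.0132911 ]), 'finger_force': 0.0, 'opening': 1.001061359491783}
top [[385.84152838   0.         250.96236751]
 [  0.         385.84152838 196.64752092]
 [  0.           0.           1.        ]] [[ 0.00279916  0.9960875  -0.08832807  0.44961928]
 [-0.99998109  0.00230445 -0.00570237  0.08031156]
 [-0.00547651  0.08834236  0.99607511  1.28566826]
 [ 0.          0.          0.          1.        ]] ['img', 'mtx', 'cam_to_world']
side [[385.58537047   0.         255.54214019]
 [  0.         385.58537047 187.61888142]
 [  0.           0.           1.        ]] [[ 0.97791071  0.13146314 -0.16250568  0.34518132]
 [-0.20758363  0.51972788 -0.82872913 -0.93785281]
 [-0.02448859  0.8441566   0.53553706  0.67925601]
 [ 0.          0.          0.          1.        ]] ['img', 'mtx', 'cam_to_world']
```

View pics/top0.png

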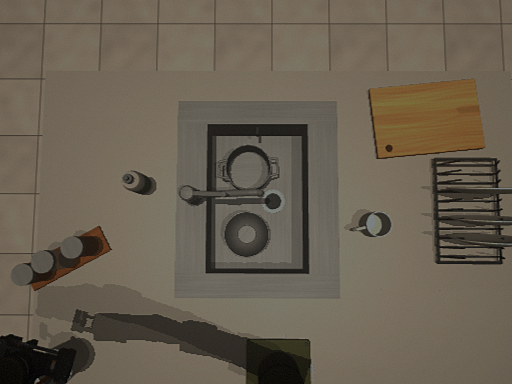

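View pics/side0.png

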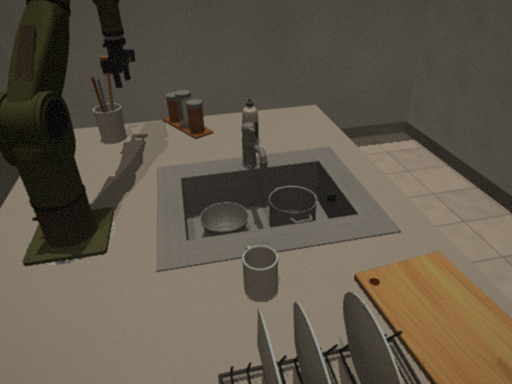

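The top view shows the tap at about (187,194), the spout pointing right (-y) to about (265,200), the pot at (248,168) on the far side (+x) and the bowl at (247,234). I need a closer crop.

```bash
cat > h.py <<'E'
import numpy as np,cv2
from plant import r
def ray(d,u,v):
    K=d["mtx"];T=d["cam_to_world"];c=np.linalg.inv(K)@[u,v,1];return T[:3,3],T[:3,:3]@[c[0],-c[1],-c[2]]
def at(d,u,v,z):
    o,k=ray(d,u,v);return o+k*(z-o[2])/k[2]
def proj(d,p):
    T=d["cam_to_world"];c=T[:3,:3].T@(np.array(p)-T[:3,3]);q=d["mtx"]@[c[0],-c[1],-c[2]];return q[:2]/q[2]
def crop(d,x0,y0,x1,y1,k,f):
    i=d["img"][y0:y1,x0:x1,::-1];i=cv2.resize(i,None,fx=k,fy=k,interpolation=cv2.INTER_CUBIC)
    i=(255*(i/255.)**.6).astype('uint8');cv2.imwrite(f,i)
E
python3 - <<'E'
from h import *
d=r.snapshot("top");crop(d,160,120,320,240,5,"pics/t1.png")
e=r.snapshot("side");crop(e,190,90,350,210,5,"pics/s1.png")
E
```

```text
(no output)
```

View pics/t1.png

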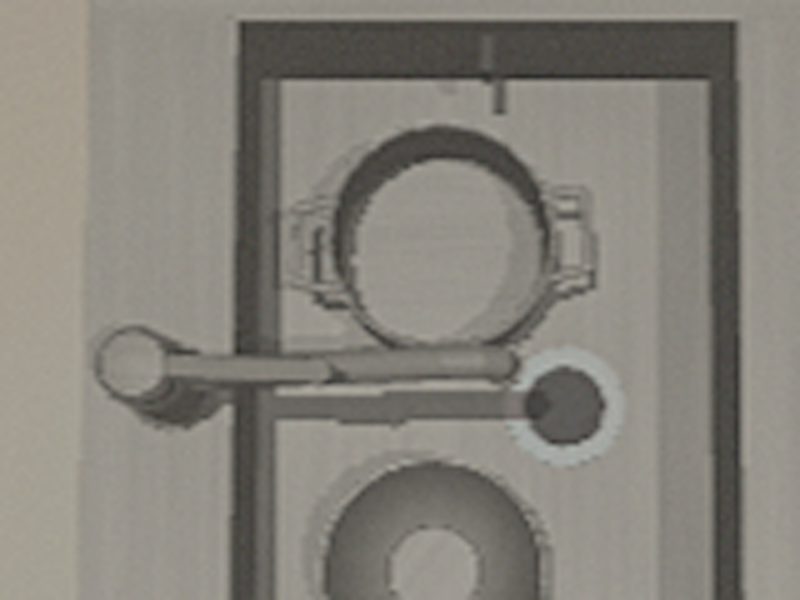

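View pics/s1.png

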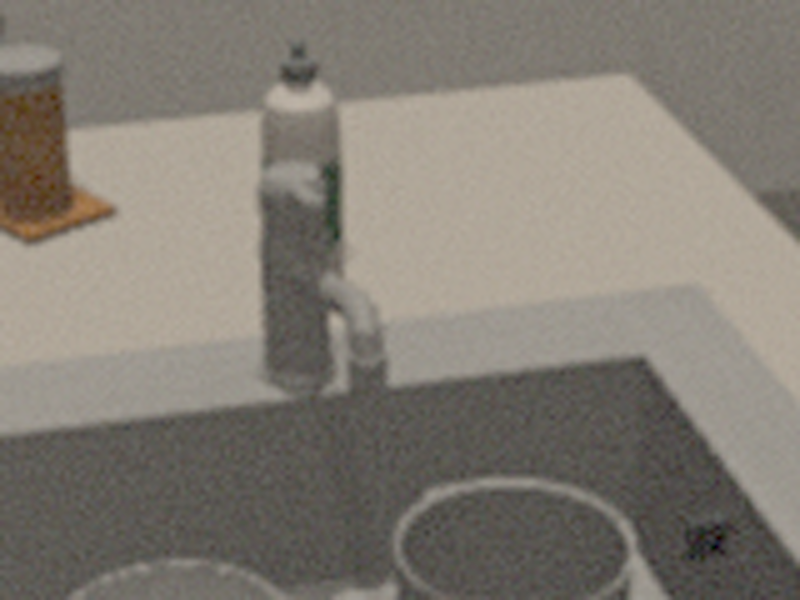

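The crops show the tap's top disc at crop (136,362), the lever end at about (335,372), the spout tip at about (520,362), and the pot rim spanning (335–553, 127–350). The lever and spout both sit near 0.

```bash
python3 - <<'E'
from h import *
d=r.snapshot("top");e=r.snapshot("side")
A=lambda x,y,z:at(d,160+x/5,120+y/5,z)
tap=A(133,362,.161);print("tap",tap)
print("lever end",A(330,371,.190)-tap,"spout",A(518,362,.145)-tap, A(180,368,.17)-tap)
m=.5*(A(334,240,-.05)+A(552,240,-.05));print("pot edges",A(334,240,-.05),A(552,240,-.05),A(443,127,-.05),A(443,350,-.05))
S=lambda x,y,z:at(e,190+x/5,90+y/5,z)
print("side pot",S(396,545,-.05),S(637,548,-.05),"tap base",S(298,385,.004),"outlet",S(366,355,.109))
print("soap base",at(d,135,183,0.0),"sink edges",A(240,300,0),A(735,300,0),A(400,22,0))
E
```

```text
tap [0.56141599 0.27549031 0.161     ]
lever end [-0.00779052 -0.11765574  0.029     ] spout [ 0.00210617 -0.22615153 -0.016     ] [-0.00433868 -0.0289768   0.009     ]
pot edges [ 0.66851328  0.17279925 -0.05      ] [ 0.66880326  0.02025751 -0.05      ] [ 0.74898052  0.09677282 -0.05      ] [ 0.59127141  0.09624604 -0.05      ]
side pot [ 0.59626575  0.10933128 -0.05      ] [ 0.75164816  0.06673882 -0.05      ] tap base [0.55803756 0.24685873 0.004     ] outlet [0.57316921 0.08925391 0.109     ]
soap base [0.60877945 0.47759492 0.        ] sink edges [0.61945105 0.23219121 0.        ] [ 0.62014058 -0.10020252  0.        ] [0.81031107 0.12566004 0.        ]
```

```bash
cat > go.py <<'E'
import sys,numpy as np
from scipy.spatial.transform import Rotation as R
from plant import r
s=r.get_state();q=R.from_quat(s["eef_rot"])
t=np.array([float(a) for a in sys.argv[1:4]]);print("pos",s["tool_pos"].round(4),"t",s["clock"],"F",s["contact_force"].round(1))
print("shift",(q.inv().apply(t-s["tool_pos"])/.15).round(3))
G=R.from_matrix(np.array([[0,1,0],[1,0,0],[0,0,-1.]]))
print("turn to y=+x",((q.inv()*G).as_rotvec()/(np.pi/2)).round(3))
E
python3 go.py .45 .09 .25
```

```text
pos [0.1411 0.6087 0.2385] t 0.3 F [ 0.1 -0.5  0.6]
shift [-2.787 -2.904 -0.075]
turn to y=+x [-0.     0.     0.855]
```

```bash
python3 -m pendant '[0,-0.3,-0.3,-0.05,0,0,0.1, 0,-0.6,-0.6,-0.07,0,0,0.2, 0,-0.95,-0.97,-0.1,0,0,0.28, 0,-0.95,-0.97,-0.1,0,0,0.28, 0,-0.95,-0.97,-0.1,0,0,0.28, 0,-0.95,-0.97,-0.1,0,0,0.28]' 20; python3 go.py .45 .09 .25
```

```text
clock: 0.9
tool_pos: [0.2481, 0.4341, 0.2541]
eef_rot: [0.329, 0.944, 0.0, 0.0]
contact_force: [-1.0, 1.2, -0.8]
opening: 0.484
finger_force: 0.0
pos [0.2481 0.4341 0.2541] t 0.9 F [-1.   1.2 -0.8]
shift [-2.48  -0.961  0.027]
turn to y=+x [ 0.    -0.     0.573]
```

```bash
python3 -m pendant '[0,-0.3,-0.15,0,0,0,0.1, 0,-0.6,-0.3,0,0,0,0.2, 0,-0.9,-0.4,0,0,0,0.28, 0,-1,-0.4,0,0,0,0.28, 0,-1,-0.4,0,0,0,0.28, 0,-1,-0.4,0,0,0,0.28]'; python3 go.py .45 .09 .25
```

```text
clock: 1.5
tool_pos: [0.327, 0.2974, 0.2537]
eef_rot: [0.524, 0.851, 0.001, -0.001]
contact_force: [-1.2, -0.1, -1.5]
opening: 0.005
finger_force: 0.0
pos [0.327  0.2974 0.2537] t 1.5 F [-1.2 -0.1 -1.5]
shift [-1.604  0.11   0.022]
turn to y=+x [ 0.    -0.001  0.297]
```

```bash
python3 -m pendant '[0,-0.3,0.02,0,0,0,0.1, 0,-0.6,0.04,0,0,0,0.2, 0,-0.9,0.06,0,0,0,0.297, 0,-1,0.06,0,0,0,0.297, 0,-1,0.06,0,0,0,0.297, 0,-1,0.06,0,0,0,0.297]'; python3 go.py .47 .09 .25
```

```text
clock: 2.1
tool_pos: [0.4021, 0.1675, 0.2535]
eef_rot: [0.707, 0.708, 0.0, -0.001]
contact_force: [0.1, -0.1, 0.1]
opening: 0.004
finger_force: 0.0
pos [0.4021 0.1675 0.2535] t 2.1 F [ 0.1 -0.1  0.1]
shift [-0.517  0.452  0.023]
turn to y=+x [-0.    -0.001  0.001]
```

```bash
python3 -m pendant '[0,-0.25,0.22,0,0,0,0, 0,-0.52,0.45,0,0,0,0, 0,-0.52,0.45,0.3,0,0,0, 0,-0.52,0.45,0.6,0,0,0, 0,-0.52,0.45,0.82,0,0,0, 0,-0.52,0.45,0.82,0,0,0, 0,-0.52,0.45,0.82,0,0,0]'; python3 go.py .53 .09 .13; python3 - <<'E'
from h import *
d=r.snapshot("top");crop(d,160,120,320,240,5,"pics/t2.png")
E
```

```text
clock: 2.8
tool_pos: [0.4698, 0.0888, 0.1309]
eef_rot: [0.707, 0.707, 0.0, -0.001]
contact_force: [1.1, -0.3, 0.3]
opening: 0.004
finger_force: 0.0
pos [0.4698 0.0888 0.1309] t 2.8 F [ 1.1 -0.3  0.3]
shift [0.008 0.402 0.005]
turn to y=+x [-0.001 -0.001  0.   ]
```

View pics/t2.png

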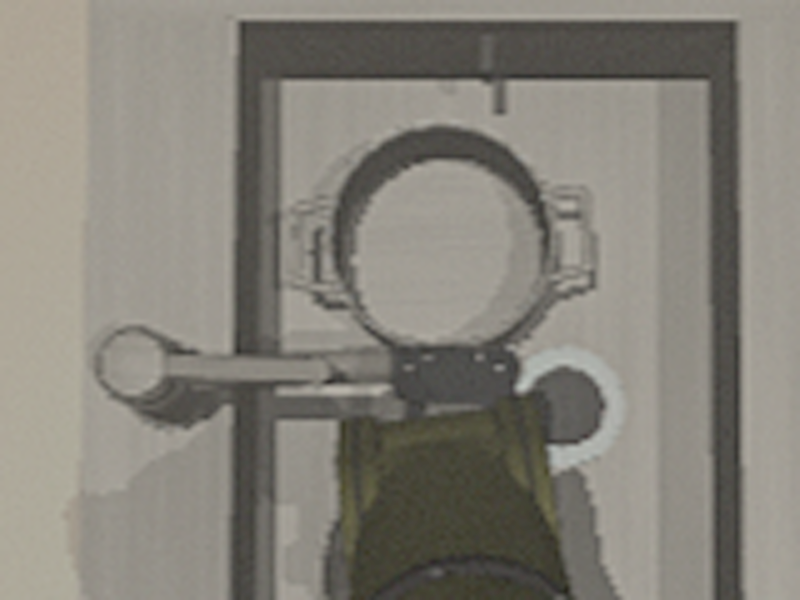

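The gripper is behind the spout at crop (455,375) and clear of the lever, whose end is at crop (335,370). I'll push gently.

```bash
python3 -m pendant '[0,0,0.15,0,0,0,0, 0,0,0.28,0,0,0,0, 0,0,0.32,0,0,0,0, 0,0,0.36,0,0,0,0, 0,0,0.4,0,0,0,0, 0,0,0.44,0,0,0,0, 0,0,0.48,0,0,0,0, 0,0,0.52,0,0,0,0, 0,0.01,0.56,0,0,0,0, 0,0.01,0.6,0,0,0,0]'; python3 go.py .633 .10 .13
```

```text
clock: 3.85
tool_pos: [0.5599, 0.0876, 0.1304]
eef_rot: [0.708, 0.706, -0.001, -0.0]
contact_force: [-1.4, -0.6, 0.6]
opening: 0.006
finger_force: 1.1
pos [0.5599 0.0876 0.1304] t 3.85 F [-1.4 -0.6  0.6]
shift [0.084 0.487 0.002]
turn to y=+x [-0.001  0.    -0.002]
```

```bash
python3 -m pendant '[0,0.01,0.05,0,0,0,0, 0,0.02,0.1,0,0,0,0, 0,0.03,0.15,0,0,0,0, 0,0.04,0.2,0,0,0,0, 0,0.05,0.25,0,0,0,0, 0,0.06,0.3,0,0,0,0, 0,0.07,0.35,0,0,0,0, 0,0.08,0.4,0,0,0,0, 0,0.08,0.44,0,0,0,0, 0,0.08,0.47,0,0,0,0, 0,0.08,0.48,0,0,0,0]'; python3 go.py .56 .10 .13; python3 -m pendant '[0,0,-0.15,0,0,0,0, 0,0,-0.4,0,0,0,0, 0,0,-0.7,0,0,0,0, 0,0,-1,0,0,0,0, 0,0,-1,-0.3,0,0,0, 0,0,-1,-0.6,0,0,0, 0,0,-1,-0.6,0,0,0]';python3 go.py .47 .19 .15; python3 - <<'E'
from h import *
d=r.snapshot("top");crop(d,160,120,320,240,5,"pics/t3.png")
E
```

```text
clock: 4.95
tool_pos: [0.6328, 0.0994, 0.1307]
eef_rot: [0.708, 0.706, 0.0, 0.0]
contact_force: [-2.2, -0.1, 0.1]
opening: 0.005
finger_force: 0.9
pos [0.6328 0.0994 0.1307] t 4.95 F [-2.2 -0.1  0.1]
shift [ 0.002 -0.485  0.005]
turn to y=+x [ 0.     0.    -0.002]
clock: 5.65
tool_pos: [0.4864, 0.1004, 0.226]
eef_rot: [0.709, 0.706, 0.006, 0.003]
contact_force: [1.3, -0.4, -0.7]
opening: 0.008
finger_force: 0.0
pos [0.4864 0.1004 0.226 ] t 5.65 F [ 1.3 -0.4 -0.7]
shift [ 0.595 -0.118  0.507]
turn to y=+x [ 0.008 -0.002 -0.003]
```

View pics/t3.png

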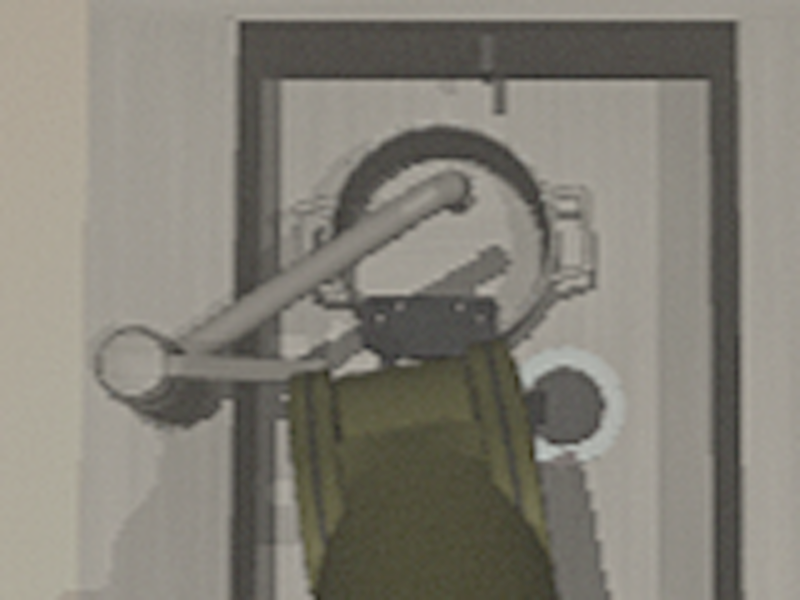

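The spout now points over the pot, with its end at crop (455,187). The lever hasn't moved. I'll check the angle and work out the lever arc.

```bash
python3 -m pendant '[0,0.3,-0.06,0,-0.008,0,0, 0,0.59,-0.11,0,-0.008,0,0, 0,0.59,-0.11,0.25,-0.008,0,0, 0,0.59,-0.11,0.5,-0.008,0,0, 0,0.59,-0.11,0.5,-0.008,0,0, 0,0.59,-0.11,0.5,-0.008,0,0]'; python3 go.py .47 .188 .15; python3 - <<'E'
from h import *
d=r.snapshot("top")
tap=np.array([.561,.273]);pot=np.array([.672,.095])
t=at(d,160+455/5,120+187/5,.148)[:2]-tap;a=np.arctan2(t[0],-t[1]);o=tap+.22*np.array([np.sin(a),-np.cos(a)])
print("spout",a,np.linalg.norm(t),"outlet",o,np.linalg.norm(o-pot))
p=r.get_state()["tool_pos"][:2]
for th in np.arange(-.1,.86,.1):
    s,c=np.sin(th),np.cos(th);k=.007+.0175*c+.009*abs(s)
    w=tap+.085*np.array([s,-c])-k*np.array([c,s]);print(round(th,2),w.round(3),"sx,sy",((w-p)/.15)[::-1].round(2))
E
```

```text
clock: 6.3
tool_pos: [0.4659, 0.188, 0.1453]
eef_rot: [0.708, 0.706, 0.004, 0.004]
contact_force: [0.3, -0.7, 0.7]
opening: 0.007
finger_force: 0.0
pos [0.4659 0.188  0.1453] t 6.3 F [ 0.3 -0.7  0.7]
shift [ 0.     0.028 -0.031]
turn to y=+x [ 0.007  0.001 -0.003]
spout 0.5229390403993033 0.21464459119832674 outlet [0.67087428 0.08240188] 0.012648313303886417
-0.1 [0.527 0.191] sx,sy [0.02 0.4 ]
0.0 [0.537 0.188] sx,sy [-0.    0.47]
0.1 [0.544 0.186] sx,sy [-0.02  0.52]
0.2 [0.552 0.185] sx,sy [-0.02  0.57]
0.3 [0.561 0.184] sx,sy [-0.03  0.63]
0.4 [0.57  0.184] sx,sy [-0.03  0.69]
0.5 [0.578 0.186] sx,sy [-0.02  0.74]
0.6 [0.587 0.188] sx,sy [-0.   0.8]
0.7 [0.596 0.191] sx,sy [0.02 0.86]
0.8 [0.604 0.195] sx,sy [0.05 0.92]
```

```bash
python3 -m pendant '[0,0,0.12,-0.03,0,0,0, 0,0,0.26,-0.03,0,0,0, 0,0,0.33,-0.03,0,0,0, 0,0,0.39,-0.03,0,0,0, 0,0,0.45,-0.03,0,0,0, 0,0,0.49,-0.03,0,0,0, 0,-0.02,0.53,-0.03,0,0,0, 0,-0.02,0.57,-0.03,0,0,0, 0,-0.03,0.61,-0.03,0,0,0, 0,-0.03,0.65,-0.03,0,0,0]'; python3 go.py .596 .191 .15
```

```text
clock: 7.35
tool_pos: [0.5633, 0.1837, 0.1512]
eef_rot: [0.708, 0.706, 0.004, 0.004]
contact_force: [-1.8, 0.7, -0.2]
opening: 0.005
finger_force: 1.0
pos [0.5633 0.1837 0.1512] t 7.35 F [-1.8  0.7 -0.2]
shift [0.049 0.218 0.011]
turn to y=+x [ 0.007  0.    -0.002]
```

```bash
python3 -m pendant '[0,0,0.04,0,0,0,0, 0,0.01,0.08,0,0,0,0, 0,0.02,0.12,0,0,0,0, 0,0.03,0.15,0,0,0,0, 0,0.04,0.18,0,0,0,0, 0,0.05,0.21,0,0,0,0, 0,0.05,0.22,0,0,0,0]'; python3 go.py .604 .195 .15
```

```text
clock: 8.05
tool_pos: [0.597, 0.1914, 0.1519]
eef_rot: [0.708, 0.706, 0.005, 0.005]
contact_force: [-1.9, -0.9, -0.3]
opening: 0.008
finger_force: 0.8
pos [0.597  0.1914 0.1519] t 8.05 F [-1.9 -0.9 -0.3]
shift [0.024 0.047 0.013]
turn to y=+x [ 0.008 -0.    -0.002]
```

Roughly 0.7 rad. I'll creep on in small steps and watch the force for the stop.

```bash
python3 -m pendant '[0,0.01,0.02,0,0,0,0, 0,0.015,0.03,0,0,0,0, 0,0.015,0.03,0,0,0,0]'; python3 go.py .604 .195 .15
```

```text
clock: 8.35
tool_pos: [0.6012, 0.1936, 0.1519]
eef_rot: [0.708, 0.706, 0.005, 0.005]
contact_force: [-1.3, 0.5, -0.0]
opening: 0.004
finger_force: 0.4
pos [0.6012 0.1936 0.1519] t 8.35 F [-1.3  0.5 -0. ]
shift [0.01  0.018 0.013]
turn to y=+x [ 0.008 -0.    -0.002]
```

```bash
python3 -m pendant '[0,0.005,0.01,0,0,0,0, 0,0.01,0.02,0,0,0,0, 0,0.01,0.02,0,0,0,0]'; python3 -m pendant '[0,0.005,0.01,0,0,0,0, 0,0.005,0.01,0,0,0,0]'
```

```text
clock: 8.65
tool_pos: [0.6041, 0.195, 0.152]
eef_rot: [0.708, 0.706, 0.005, 0.005]
contact_force: [-1.2, 0.5, -0.8]
opening: 0.004
finger_force: 0.6
clock: 8.85
tool_pos: [0.6056, 0.1958, 0.152]
eef_rot: [0.708, 0.706, 0.005, 0.005]
contact_force: [-1.5, 0.5, -0.0]
opening: 0.003
finger_force: 0.6
```

```bash
python3 -m pendant '[0,0.01,0.01,0,0,0,0, 0,0.01,0.01,0,0,0,0]'; python3 -m pendant '[0,0.01,0.01,0,0,0,0, 0,0.01,0.01,0,0,0,0]'
```

```text
clock: 9.05
tool_pos: [0.6072, 0.1972, 0.152]
eef_rot: [0.708, 0.706, 0.005, 0.005]
contact_force: [-0.8, -1.2, -0.0]
opening: 0.007
finger_force: 0.6
clock: 9.25
tool_pos: [0.6085, 0.1984, 0.1519]
eef_rot: [0.708, 0.706, 0.004, 0.005]
contact_force: [-1.2, -0.9, 0.7]
opening: 0.005
finger_force: 0.9
```

```bash
python3 -m pendant '[0,0.01,0.01,0,0,0,0, 0,0.01,0.01,0,0,0,0]';  python3 -m pendant '[0,-0.06,-0.15,0,0,0,0, 0,-0.06,-0.4,0,0,0,0, 0,-0.06,-0.7,0,0,0,0, 0,-0.06,-1,0,0,0,0, 0,-0.06,-1,-0.3,0,0,0, 0,-0.06,-1,-0.6,0,0,0, 0,-0.06,-1,-0.8,0,0,0, 0,-0.06,-1,-0.8,0,0,0]'; python3 -m pendant '[0,0,-0.3,0,0,0,0, 0,0,-0.5,0,0,0,0, 0,0,-0.5,0,0,0,0, 0,0,-0.5,0,0,0,0]'; python3 - <<'E'
from h import *
d=r.snapshot("top");crop(d,160,120,320,240,5,"pics/t4.png")
E
```

```text
clock: 9.45
tool_pos: [0.6088, 0.1987, 0.1518]
eef_rot: [0.708, 0.706, 0.003, 0.004]
contact_force: [-3.9, -3.6, 2.6]
opening: 0.006
finger_force: 2.9
clock: 10.25
tool_pos: [0.4618, 0.1934, 0.2746]
eef_rot: [0.708, 0.706, 0.01, 0.006]
contact_force: [0.5, -0.6, -0.0]
opening: 0.006
finger_force: 0.0
clock: 10.65
tool_pos: [0.3838, 0.1925, 0.2691]
eef_rot: [0.708, 0.706, 0.005, 0.005]
contact_force: [0.3, 0.3, 0.5]
opening: 0.002
finger_force: 0.0
```

View pics/t4.png

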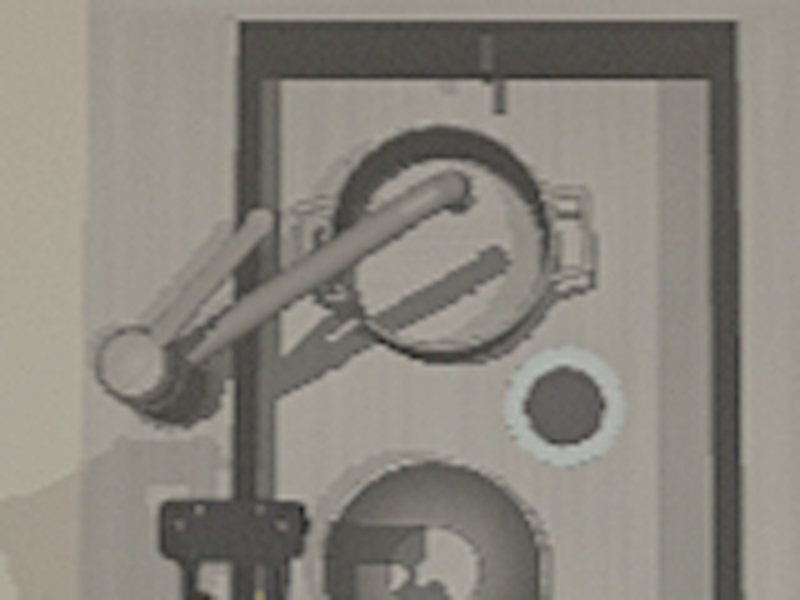

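The lever's end is at crop (262,215), about 0.8 rad, and the contact force rose there, so it is at the cold stop. The spout's end is still over the pot at (455,187), the pot and bowl have not moved, and the arm is clear.

```bash
python3 -m pendant '[0,0,0,0,0,0,0, 0,0,0,0,0,0,0]'; python3 -c "
from plant import r
print(r.finish_job())"
```

```text
clock: 10.9
tool_pos: [0.3845, 0.1919, 0.269]
eef_rot: [0.709, 0.706, 0.005, 0.005]
contact_force: [0.6, 0.9, -0.3]
opening: 0.007
finger_force: 0.0
the job is handed in; nothing more can be done
None
```

The job is handed in (no verdict came back): by camera, the spout's outlet is about 13 mm from the centre of the pot's mouth, the lever is at its cold stop and was only pushed sideways, the pot and bowl look unmoved, and the arm is clear; I did not re-check the soap bottle and mug.

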